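# Open the blue-tab cuvette holder

## Robot

A 7-joint arm with a two-finger parallel gripper is mounted at the origin on a cart in front of the work surface, level with it; the furniture and walls round the work are solid. World frame = base frame: x ahead of the robot, y to its left, z up, the work surface at z = 0. Lengths are in m, angles in rad, forces in N, time in s.
With the tool pointing down it reaches from about 0.4 to 0.875 m from the base axis. Payload 19.3 kg.
Tool frame: the origin (TCP) lies midway between the tips of the shut fingers; the grasp point (between the pads) lies 19 mm behind it; z points along the fingers, y is the line along which they close (so a half turn about z gives the same grasp; the last joint's range is limited). The gripper opens to 85 mm and grips with 20 to 120 N. Pads are 22 mm wide; open, the fingers measure 114 mm over their backs; the gripper's body (76 mm by 85 mm) begins 54 mm behind the grasp point. The pads swing forward as they close: fully open they stand 13 mm farther back than shut.
Start: joints at [1.091, 0.521, -0.036, 1.599, 0.021, 1.021, -0.113], TCP at [0.249, -0.573, 0.231] pointing down, gripper open.
Joint ranges: [-2.91, 2.91], [-0.3, 2.13], [-1.5, 1.42], [0.17, 2.43], [-1.26, 4.41], [0.16, 1.93], [-2.52, 2.52]. Speed limits (rad/s): [1.89, 1.89, 2.39, 2.39, 3.01, 3.01, 3.01].

## Interface

Orientations are given as [roll, pitch, yaw] about the fixed x, y, z axes, in that order (R = Rz(yaw) Ry(pitch) Rx(roll)).
In Python, from workcell import * gives the robot as it stands. The module is installed in compiled form; this text tells all that it offers.
- The arm moves only by the tool play_rows, never from a script. Its argument "deltas" is a list of rows, each a list of 7 numbers: the shift along the tool's x, y, z in units of 500 mm (1.0 is 500 mm), then the turn, a rotation vector about the tool's x, y, z in units of 120 degrees (1.0 is 120 degrees), then the closure, from 0 (fully open) to 1 (shut). A call has 1 to 10 rows; each row is the pose to reach, as a shift and turn from the pose commanded when the call began, along the tool's axes at that moment; what a row does not reach only later rows make up. A row lasts 1/10 s, in which the tool goes at most 50 mm and 8.59 degrees, less where a joint would pass 70% of its speed; a pose out of reach is approached as far as the arm can. A call with a number of a shift or a turn outside -1 to 1 is refused whole. A call with a gripper value outside its range is refused whole. The fingers move at their own pace and stop on an object; "newtons" is the grip in N (left out, the last holds). Time passes only in rows, so rows that repeat a pose let the fingers close. It gives the time, the measured TCP pose, the force, the opening and the grip force at its end, in the units of the state.
- observe(): the state, without advancing time (a new reading comes with each control period).
- grab_frame(name): name is "scene" or "side" or "wrist"; returns the picture (420x560x3 uint8, red, green, blue); there is no depth.
- get_calibration(name): a dict with "fovy" (degrees; the focal length in pixels is half the picture's height over the tangent of half this angle, whatever the lens; pixels are square), "cx", "cy" (the principal point, pixels), "xyz" and "rotation" of the camera in the world. Camera axes: x right, y down, z forward; pixel columns grow to the right and rows downward; lengths in m; the calibration is good to about 2 mm. The wrist camera is an equidistant fisheye: a pixel r from the principal point sees the ray r / f radians off the axis. A picture is of the moment at which its call begins: read the wrist's pose just before it. get_calibration takes no time and is no camera call; for the wrist camera it gives the pose at the moment of the call.
- job_done(): hands the job in; it is judged then, once.
The state is a dict: "clock": time; "qpos": joint angles; "qd": joint speeds; "joint_efforts": joint torques, N m; "position": TCP position; "tool_rot": TCP orientation; "force": force on the tool from outside, world axes, zero at the start; "moment": the same for the moment, N m; "grip_width": finger opening in m; "finger_force": force on a finger pad.
Only numpy, scipy, OpenCV 4.12 (cv2) and the standard library are available. Lean on these libraries where they do the work, as an engineer would, in place of code of your own. Each camera call takes 0.05 s, during which the arm holds its last target. There are 200 camera calls.

## Task

Press down the blue release tab of the cuvette holder so that its sprung lid pops up, then push that lid back with the fingertips until it is fully open and stays open by itself. Leave the holder with the yellow tab shut, force nothing, and do not move the vial, the jar or the strip rack.

Things in the scene. Friction and masses are not known exactly. Their poses are not given: they have to be found in the camera images.
- blue_holder: Cuvette holder with the blue release tab: white unit 150 (x) x 96 (y) mm, fixed. Origin on the bench under the middle of the lid area; own -x is the tab side (robot side), +x the hinge side. The black lid (85 x 72 x 14 mm) lies on the 60 mm high deck from x = -40 to +45 mm, top at 74 mm. Ahead of x = -42 and behind x = +47 the deck is 48 mm high.
- blue_holder_tab_pad (a point): Centre of the top face of the blue tab, a pad 24 (x) x 24 (y) mm, 74 mm above the bench, 64 mm ahead (-x) of the holder's origin, 24 mm ahead of the lid's front edge. Press straight down: full travel here 6 mm, 0.5 to 3 N, then a hard stop; the lid unlatches after about 3 mm. Springs back when let go.
- blue_holder_tab (a joint): Tilt of that tab: 0 up (latched), 0.15 rad lets the lid go, 0.32 rad is the stop.
- blue_holder_lid (a joint): Opening angle of that lid: 0 shut and latched (it cannot be raised without the tab), about 0.6 rad where its spring pin lifts it once released, 1.9 rad fully open at its stop. Let go below about 1.4 rad it sinks back to 0.6; beyond that it tips over and drops slowly to the stop by itself. Under 1 N at the free edge raises it.
- blue_holder_lid_hinge (a point): Hinge axis of that lid, mid-width, on the underside of the lid's back edge, 60 mm above the bench, 45 mm behind (+x) the holder's origin; the axis runs along the holder's y, axes as the holder's. The lid swings up and away from the robot.
- blue_holder_lid_edge (a point): Lower front (free) edge of that lid, mid-width; 85 mm from the hinge axis, moves with the lid.
- yellow_holder: Cuvette holder with the yellow release tab: white unit 150 (x) x 96 (y) mm, fixed. Origin on the bench under the middle of the lid area; own -x is the tab side (robot side), +x the hinge side. The black lid (85 x 72 x 14 mm) lies on the 60 mm high deck from x = -40 to +45 mm, top at 74 mm. Ahead of x = -42 and behind x = +47 the deck is 48 mm high.
- yellow_holder_tab_pad (a point): Centre of the top face of the yellow tab, a pad 24 (x) x 24 (y) mm, 74 mm above the bench, 64 mm ahead (-x) of the holder's origin, 24 mm ahead of the lid's front edge. Press straight down: full travel here 6 mm, 0.5 to 3 N, then a hard stop; the lid unlatches after about 3 mm. Springs back when let go.
- yellow_holder_tab (a joint): Tilt of that tab: 0 up (latched), 0.15 rad lets the lid go, 0.32 rad is the stop.
- yellow_holder_lid (a joint): Opening angle of that lid: 0 shut and latched (it cannot be raised without the tab), about 0.6 rad where its spring pin lifts it once released, 1.9 rad fully open at its stop. Let go below about 1.4 rad it sinks back to 0.6; beyond that it tips over and drops slowly to the stop by itself. Under 1 N at the free edge raises it.
- yellow_holder_lid_hinge (a point): Hinge axis of that lid, mid-width, on the underside of the lid's back edge, 60 mm above the bench, 45 mm behind (+x) the holder's origin; the axis runs along the holder's y, axes as the holder's. The lid swings up and away from the robot.
- yellow_holder_lid_edge (a point): Lower front (free) edge of that lid, mid-width; 85 mm from the hinge axis, moves with the lid.
- strip_rack: Loose bystander: dark strip rack with small tubes, 22 x 82 x 18 mm, lying between the holders; origin under its centre.
- vial_red: Loose bystander: vial with red cap, 23 mm across, 53 mm tall, upright; origin under its centre.
- jar: Loose bystander: white jar with yellow lid, 65 mm across, 84 mm tall, upright behind the holders; origin under its centre.

How it is judged:
On the way, in this order (a step that is already met when the one before it is completed fails the run):
1. the blue tab is pressed while its lid is still shut (value of joint blue_holder_tab above 0.1 rad and value of joint blue_holder_lid below 0.1 rad).
2. the lid of the blue-tab holder has popped up (value of joint blue_holder_lid above 0.4 rad), for 0.1 s.
3. that lid has been pushed past 1.7 rad (value of joint blue_holder_lid above 1.7 rad), for 0.1 s.
At the end, for the whole second after the job is handed in: The lid of the blue-tab holder rests open beyond 1.75 rad (stop at 1.9), its tab is back up (under 0.06 rad), the yellow-tab holder's lid is shut (under 0.05 rad), and the vial, jar and strip rack are within 20 mm of where they were (value of joint blue_holder_lid above 1.75 rad and value of joint blue_holder_tab below 0.06 rad and value of joint yellow_holder_lid below 0.05 rad and distance of each of strip_rack, vial_red, jar from where it was at the start of the episode below 0.02 m); the robot touches nothing.
It fails at once if the yellow-tab holder's lid was opened (value of joint yellow_holder_lid above 0.15 rad).
It fails at once if the strip rack was moved more than 20 mm, lifted or knocked over (distance of strip_rack from where it was at the start of the episode above 0.02 m or angle between strip_rack's own z axis and vertical above 0.35 rad).
It fails at once if the vial was moved more than 20 mm, lifted or knocked over (distance of vial_red from where it was at the start of the episode above 0.02 m or angle between vial_red's own z axis and vertical above 0.35 rad).
It fails at once if the jar was moved more than 20 mm, lifted or knocked over (distance of jar from where it was at the start of the episode above 0.02 m or angle between jar's own z axis and vertical above 0.35 rad).
It fails at once if a holder, its tab or its lid was forced with more than 60 N (contact force between any of the arm, the fingers and blue_holder above 60 N or contact force between any of the arm, the fingers and yellow_holder above 60 N).
It also fails if it takes over 38 s, if anything falls off the work surface, if the arm or the gripper's body presses on something with over 40 N, if the wrist force passes 120 N, or if a joint passes its speed limit or range.

## Working session

There is one attempt and no reset: what is moved stays moved. The work goes in short steps, Python scripts to look and compute and a tool call to move; the robot and the scene stay as the last step left them, time stands still between calls to the robot, and variables do not carry over. Pictures are saved under pics/ and viewed, at most 10 in all, crops included, and the job is handed in when it is done.

Besides the shell and the picture viewer there is one more tool, called after "Emit:" as a command line: name --pt "numbers of a row" for each row, then --argument value for the rest. play_rows: Moves the arm, as the interface text tells. Its arguments: {"type":"object","properties":{"deltas":{"type":"array"},"newtons":{"type":"number"}},"required":["deltas"]}

```bash
mkdir -p pics; python3 - <<'E'
from workcell import *
import cv2
s=observe();print(s['clock'],s['position'],s['tool_rot'])
for n in("scene","side"):
    cv2.imwrite(f"pics/{n}0.png",grab_frame(n)[:,:,::-1]);print(n,get_calibration(n))
E
```

```text
0.0 [ 0.24884185 -0.57296487  0.23074439] [-3.14046340e+00  6.94714691e-05  4.09771235e-01]
scene {'fovy': 46.25180904990522, 'cx': 280.14366736396204, 'cy': 216.2071273420043, 'xyz': array([-0.14518633, -0.6001586 ,  0.57664662]), 'rotation': array([-2.06067244,  0.02609195, -0.91167704])}
side {'fovy': 45.25804241280495, 'cx': 282.10244039668737, 'cy': 212.2418723724282, 'xyz': array([ 0.436704  , -0.84882477,  0.63467567]), 'rotation': array([-2.15617728, -0.00607565, -0.17272477])}
```

View pics/scene0.png

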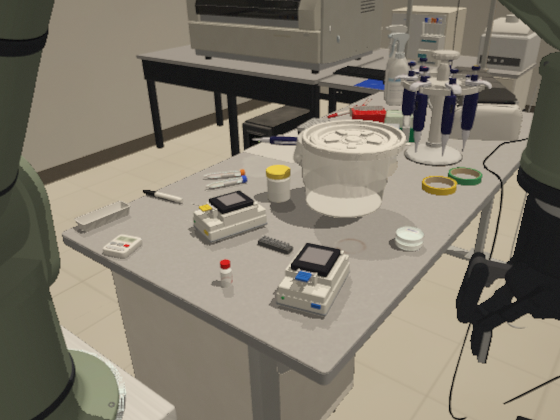

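View pics/side0.png

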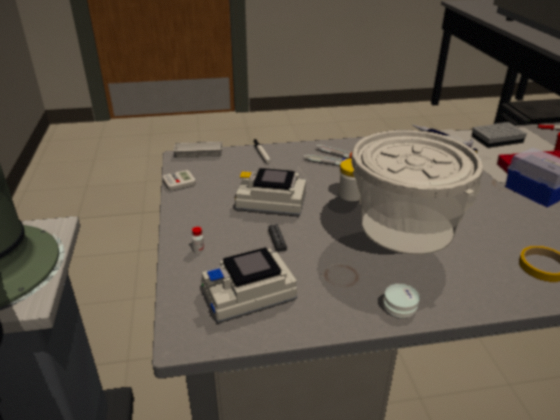

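The blue holder is at about (315,275) in scene with its tab at (304,277). In side it is at about (248,280) with its tab at (215,275). I'll enlarge both for the lid corners.

```bash
python3 - <<'E'
import cv2,numpy as np
a=cv2.imread("pics/scene0.png")[235:315,270:360];b=cv2.imread("pics/side0.png")[240:320,200:300]
f=lambda i:cv2.resize(i,(400*i.shape[1]//i.shape[1],0) if 0 else None,fx=4,fy=4,interpolation=cv2.INTER_CUBIC)
cv2.imwrite("pics/crop0.png",np.hstack([f(a),f(b)]))
E
```

```text
(no output)
```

View pics/crop0.png

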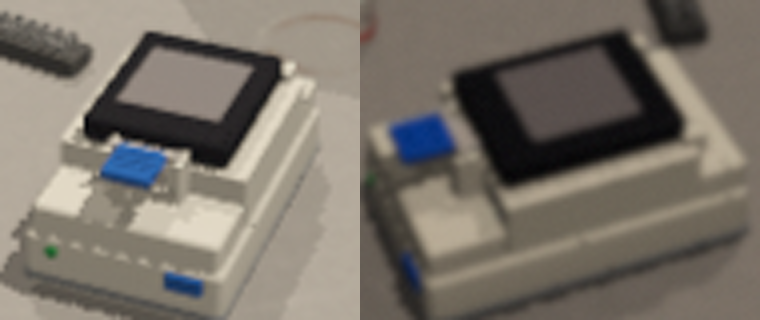

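```bash
cat > h.py <<'E'
import numpy as np
from scipy.optimize import least_squares
from scipy.spatial.transform import Rotation as R
from workcell import *
def proj(c,P):
    f=210/np.tan(np.radians(c['fovy']/2))
    q=(np.atleast_2d(P)-c['xyz'])@R.from_euler('xyz',c['rotation']).as_matrix()
    return q[:,:2]/q[:,2:]*f+[c['cx'],c['cy']]
def world(p,L):
    c,s=np.cos(p[2]),np.sin(p[2]);L=np.atleast_2d(L)
    return np.c_[p[0]+c*L[:,0]-s*L[:,1],p[1]+s*L[:,0]+c*L[:,1],L[:,2]]
def point(uvs):  # least-squares 3D from scene, side
    C=[get_calibration(n) for n in("scene","side")]
    return least_squares(lambda X:np.concatenate([(proj(c,X)-u).ravel() for c,u in zip(C,uvs)]),[.5,-.4,.03]).x
E
cat > fit.py <<'E'
from h import *
L=np.array([[45,36,74],[45,-36,74],[-40,-36,74],[-40,36,74],[-64,0,74]])/1e3
a=np.array([[150,32],[282,62],[225,150],[88,110],[134,165]])/4+[270,235]
b=(np.array([[635,32],[680,122],[510,165],[455,75],[423,139]])-[360,0])/4+[200,240]
C=[get_calibration(n) for n in("scene","side")]
f=lambda p:np.concatenate([(proj(c,world(p,L))-u).ravel() for c,u in zip(C,(a,b))])
r=least_squares(f,[.5,-.5,0.2]);print(r.x,np.round(r.fun.reshape(-1,2),1).tolist())
p=r.x
print('pad',world(p,L[4]),'hinge',world(p,[.045,0,.06]))
print('vial',point([(226,275),(198,242)]),'rack',point([(275,244),(278,238)]))
s=observe();print(s['position'],s['tool_rot'])
E
python3 fit.py
```

```text
[ 0.5033308  -0.16827503  0.22491305] [[0.6, -1.3], [2.4, -1.4], [1.4, -0.0], [-1.3, 1.3], [0.3, -1.1], [-1.5, -1.6], [2.5, -0.4], [-2.1, 1.4], [-1.2, -1.2], [-0.5, -1.6]]
pad [[ 0.44094274 -0.18254842  0.074     ]] hinge [[ 0.54719741 -0.15823906  0.06      ]]
vial [ 0.41320094 -0.0147343   0.02067388] rack [ 0.5788392  -0.00691073  0.00590288]
[ 0.24888558 -0.57299953  0.23077103] [-3.14057656e+00  6.30247340e-05  4.09808837e-01]
```

Emit:
play_rows --pt "0.07 -0.06 0 0 0 0.01 1" --pt "0.14 -0.12 0 0 0 0.02 1" --pt "0.21 -0.18 0 0 0 0.03 1" --pt "0.29 -0.25 0 0 0 0.04 1" --pt "0.36 -0.31 0 0 0 0.05 1" --pt "0.43 -0.37 0.02 0 0 0.06 1" --pt "0.5 -0.43 0.06 0 0 0.07 1" --pt "0.57 -0.49 0.1 0 0 0.08 1" --pt "0.64 -0.54 0.14 0 0 0.088 1" --pt "0.662 -0.562 0.16 0 0 0.088 1"

```text
clock: 1.1
position: [0.442, -0.1796, 0.1499]
tool_rot: [-3.14, 0.0, 0.229]
force: [-1.4, -1.3, 0.2]
grip_width: -0.0004
finger_force: 0.0
```

```bash
python3 - <<'E'
from h import *
import cv2
s=observe();print(s['clock'],s['position'],s['tool_rot'],s['grip_width'])
c=get_calibration("wrist");i=grab_frame("wrist")[:,:,::-1].copy();print(c)
p=[.5033,-.1683,.2249]
L=np.array([[45,36,74],[45,-36,74],[-40,-36,74],[-40,36,74],[-64,0,74],[-64-85,0,0]])/1e3
f=210/np.tan(np.radians(c['fovy']/2))
q=(world(p,L)-c['xyz'])@R.from_euler('xyz',c['rotation']).as_matrix()
th=np.arctan2(np.hypot(q[:,0],q[:,1]),q[:,2]);u=q[:,:2]/np.hypot(q[:,0],q[:,1])[:,None]*th[:,None]*f+[c['cx'],c['cy']]
print(u.round())
cv2.imwrite("pics/w1raw.png",i)
for a in u: cv2.circle(i,tuple(int(x) for x in a),3,(0,0,255),1)
cv2.imwrite("pics/w1.png",i)
E
```

```text
1.1 [ 0.44199138 -0.17957957  0.14987543] [-3.13982869e+00  3.04250988e-04  2.29188820e-01] -0.0003847654687175784
{'fovy': 65.70646984690485, 'cx': 277.99342624117617, 'cy': 207.9978221900507, 'xyz': array([ 0.51254971, -0.16384249,  0.29185817]), 'rotation': array([ 2.85150215e+00,  9.68089812e-04, -1.34109970e+00])}
[[228.  63.]
 [336.  64.]
 [333. 188.]
 [229. 187.]
 [281. 220.]
 [280. 276.]]
```

View pics/w1.png

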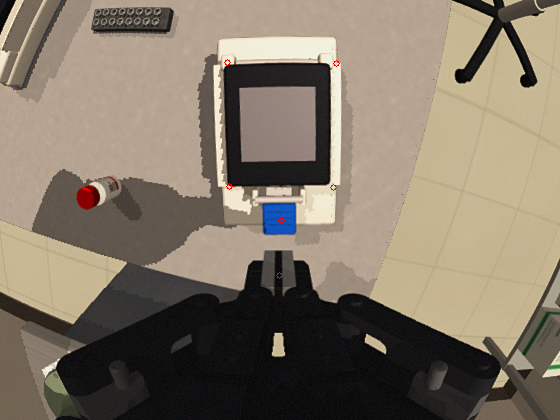

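The wrist view shows the blue tab at (279,218), right under the TCP. The lid corners are within about 4 px of prediction, so the holder sits roughly 2.5 mm further to +y. Pressing now.

Emit:
play_rows --pt "0 0 0.06 0 0 0 1" --pt "0 0 0.11 0 0 0 1" --pt "0 0 0.14 0 0 0 1" --pt "0 0 0.148 0 0 0 1" --pt "0 0 0.152 0 0 0 1" --pt "0 0 0.156 0 0 0 1" --pt "0 0 0.159 0 0 0 1" --pt "0 0 0.161 0 0 0 1" --pt "0 0 0.161 0 0 0 1" --pt "0 0 0.161 0 0 0 1"

```text
clock: 2.15
position: [0.4406, -0.1838, 0.071]
tool_rot: [3.141, 0.0, 0.225]
force: [-2.4, -1.9, 2.8]
grip_width: 0.0002
finger_force: 1.8
```

```bash
python3 - <<'E'
from h import *
import cv2
s=observe();print(s['position'],s['force'])
w=grab_frame("wrist")[:,:,::-1];a=grab_frame("side")[200:340,160:346,::-1]
cv2.imwrite("pics/p2.png",np.hstack([cv2.resize(w[0:300,100:400],(400,400)),cv2.resize(a,(400,300),interpolation=2)[:400] if 0 else cv2.copyMakeBorder(cv2.resize(a,(400,300)),0,100,0,0,0)]))
E
```

```text
[ 0.44056336 -0.1838476   0.07099744] [-2.44460664 -1.87493046  2.82558535]
```

View pics/p2.png

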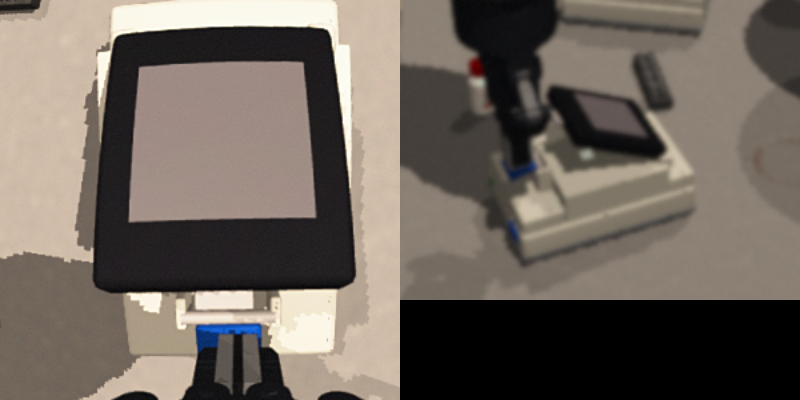

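The lid has popped up and the tab is down under the fingertips. Next I lift off, tilt the fingers forward and approach the edge.

Emit:
play_rows --pt "0 0 -0.025 0 0 0 1" --pt "0 0 -0.05 0 0.06 0 1" --pt "0 0 -0.05 0 0.12 0 1" --pt "0 0 -0.05 0 0.18 0 1" --pt "0 0 -0.05 0 0.208 0 1" --pt "0.02 0 -0.05 0 0.208 0 1" --pt "0.04 0 -0.05 0 0.208 0 1" --pt "0.04 0 -0.05 0 0.208 0 1"

```text
clock: 3.05
position: [0.449, -0.1863, 0.0894]
tool_rot: [3.128, -0.375, 0.228]
force: [0.1, 0.5, 0.0]
grip_width: -0.0001
finger_force: 0.0
```

```bash
python3 - <<'E'
from h import *
import cv2
s=observe();print(s['position'],s['tool_rot'],s['force'])
d=s['position']-[.5033,-.1658,0];c,n=np.cos(.225),np.sin(.225);print('local',c*d[0]+n*d[1],-n*d[0]+c*d[1],d[2])
w=grab_frame("wrist")[:,:,::-1];a=grab_frame("side")[200:340,160:346,::-1]
cv2.imwrite("pics/p3.png",np.hstack([cv2.resize(w[0:300,100:400],(400,400)),cv2.copyMakeBorder(cv2.resize(a,(400,300)),0,100,0,0,0)]))
E
```

```text
[ 0.4489727  -0.18629655  0.08939895] [ 3.12847597 -0.37477529  0.22753027] [0.0979823  0.52997357 0.02176854]
local -0.05753084329165334 -0.007859146646671072 0.08939894872541577
```

View pics/p3.png

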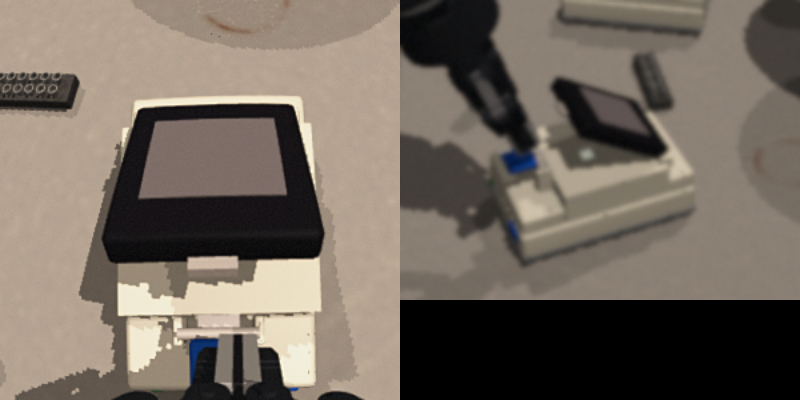

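Emit:
play_rows --pt "0 -0.01 0 0 0 0 1" --pt "0 -0.01 0 0 0 0 1" --pt "0.013 -0.01 0.004 0 0 0 1" --pt "0.025 -0.01 0.008 0 0 0 1" --pt "0.036 -0.01 0.003 0 0 0 1" --pt "0.048 -0.01 -0.003 0 0 0 1" --pt "0.06 -0.01 -0.007 0 0 0 1" --pt "0.073 -0.01 -0.01 0 0 0 1" --pt "0.073 -0.01 -0.01 0 0 0 1" --pt "0.073 -0.01 -0.01 0 0 0 1"

```text
clock: 4.15
position: [0.4785, -0.1736, 0.1062]
tool_rot: [3.131, -0.372, 0.227]
force: [-0.8, -0.3, -0.5]
grip_width: 0.0002
finger_force: 0.1
```

```bash
python3 - <<'E'
from h import *
import cv2
s=observe();print(s['position'],s['tool_rot'],s['force'])
d=s['position']-[.5033,-.1658,0];c,n=np.cos(.225),np.sin(.225);print('local',c*d[0]+n*d[1],-n*d[0]+c*d[1],d[2])
w=grab_frame("wrist")[:,:,::-1];a=grab_frame("side")[200:340,160:346,::-1]
cv2.imwrite("pics/p4.png",np.hstack([cv2.resize(w[0:300,100:400],(400,400)),cv2.copyMakeBorder(cv2.resize(a,(400,300)),0,100,0,0,0)]))
E
```

```text
[ 0.47845296 -0.17355372  0.1062438 ] [ 3.1305875  -0.37244585  0.22724986] [-0.77091038 -0.28810612 -0.54870034]
local -0.025950650187600115 -0.002014750913039166 0.10624379557212084
```

View pics/p4.png

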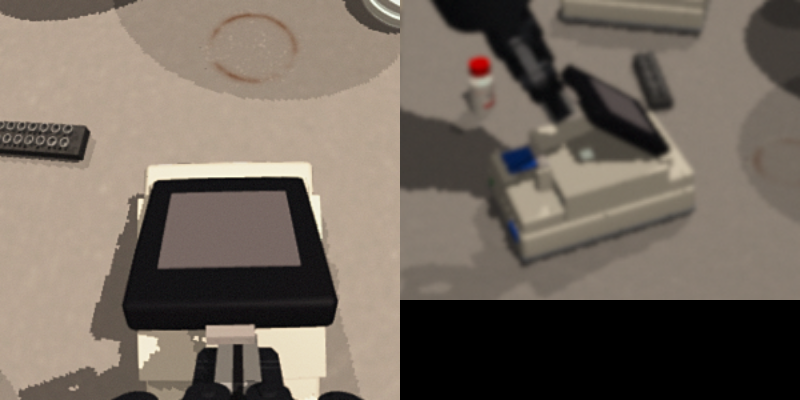

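Emit:
play_rows --pt "0.014 0 -0.004 0 0 0 1" --pt "0.028 0 -0.008 0 0 0 1" --pt "0.041 0 -0.01 0 0 0 1" --pt "0.054 0 -0.012 0 0 0 1" --pt "0.066 0 -0.014 0 0 0 1" --pt "0.078 0 -0.015 0 0 0 1" --pt "0.078 0 -0.015 0 0 0 1" --pt "0.078 0 -0.015 0 0 0 1"

```text
clock: 5.05
position: [0.511, -0.1659, 0.1274]
tool_rot: [3.131, -0.372, 0.227]
force: [-0.2, -0.5, 0.6]
grip_width: -0.0
finger_force: 0.0
```

```bash
python3 - <<'E'
from h import *
import cv2
s=observe();print(s['qpos'],s['tool_rot'],s['force'])
d=s['position']-[.5033,-.1658,0];c,n=np.cos(.225),np.sin(.225);print('local',c*d[0]+n*d[1],-n*d[0]+c*d[1],d[2])
w=grab_frame("wrist")[:,:,::-1];a=grab_frame("side")[200:340,160:346,::-1]
cv2.imwrite("pics/p5.png",np.hstack([cv2.resize(w[0:300,100:400],(400,400)),cv2.copyMakeBorder(cv2.resize(a,(400,300)),0,100,0,0,0)]))
E
```

```text
[ 1.0153463   0.59043755 -0.917852    2.15301411  0.89990998  0.37796668
 -1.88703683] [ 3.13058324 -0.37230768  0.22738253] [-0.22410189 -0.51836686  0.55513454]
local 0.007540506932009054 -0.0017803305136955638 0.12739088267819798
```

View pics/p5.png

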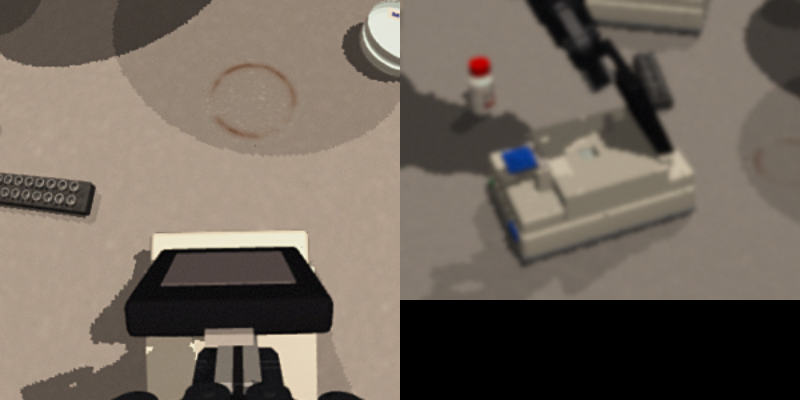

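The lid is at about 1.2 rad, riding on the fingertips as planned. Pushing on.

Emit:
play_rows --pt "0.013 0 0.001 0 0 0 1" --pt "0.025 0 0.002 0 0 0 1" --pt "0.038 0 0.005 0 0 0 1" --pt "0.051 0 0.008 0 0 0 1" --pt "0.062 0 0.012 0 0 0 1" --pt "0.072 0 0.017 0 0 0 1" --pt "0.082 0 0.021 0 0 0 1" --pt "0.082 0 0.021 0 0 0 1" --pt "0.082 0 0.021 0 0 0 1" --pt "0.082 0 0.021 0 0 0 1"

```text
clock: 6.15
position: [0.5518, -0.1566, 0.1326]
tool_rot: [3.13, -0.372, 0.227]
force: [0.5, 0.7, 0.3]
grip_width: 0.0
finger_force: 0.0
```

Emit:
play_rows --pt "0 0 0 0 0 0 1" --pt "0 0 0 0 0 0 1" --pt "0 0 0 0 0 0 1" --pt "0 0 0 0 0 0 1" --pt "0 0 0 0 0 0 1"

```text
clock: 6.65
position: [0.5521, -0.1566, 0.1326]
tool_rot: [3.13, -0.372, 0.227]
force: [-0.6, -0.0, 0.4]
grip_width: -0.0001
finger_force: 0.0
```

```bash
python3 - <<'E'
from h import *
import cv2
s=observe();print(s['tool_rot'],s['force'])
d=s['position']-[.5033,-.1658,0];c,n=np.cos(.225),np.sin(.225);print('local',c*d[0]+n*d[1],-n*d[0]+c*d[1],d[2])
w=grab_frame("wrist")[:,:,::-1];a=grab_frame("side")[200:340,160:346,::-1]
cv2.imwrite("pics/p6.png",np.hstack([cv2.resize(w[0:300,100:400],(400,400)),cv2.copyMakeBorder(cv2.resize(a,(400,300)),0,100,0,0,0)]))
E
```

```text
[ 3.13042691 -0.37246414  0.22731291] [-0.605158   -0.01668263  0.44422711]
local 0.04958639057621345 -0.0019092481565795467 0.1326477204169548
```

View pics/p6.png

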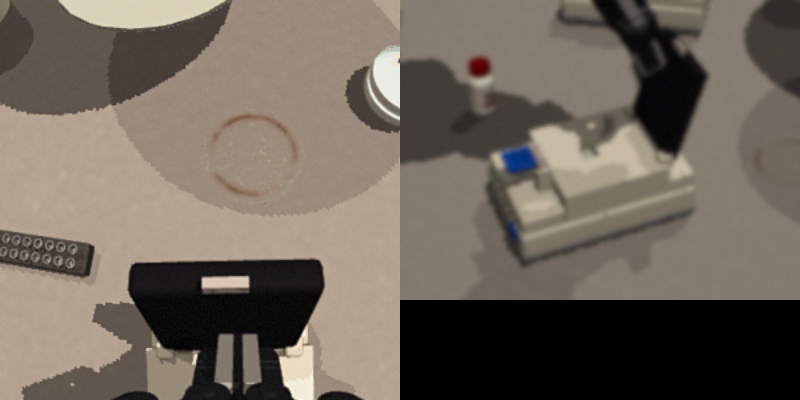

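The lid is past vertical and clear of the fingers, so I back away.

Emit:
play_rows --pt "-0.03 0 -0.01 0 0 0 1" --pt "-0.07 0 -0.03 0 0 0 1" --pt "-0.11 0 -0.08 0 0 0 1" --pt "-0.14 0 -0.14 0 0 0 1" --pt "-0.16 0 -0.2 0 0 0 1" --pt "-0.16 0 -0.24 0 0 0 1" --pt "-0.16 0 -0.24 0 0 0 1" --pt "-0.16 0 -0.24 0 0 0 1" --pt "-0.16 0 -0.24 0 0 0 1" --pt "-0.16 0 -0.24 0 0 0 1"

```text
clock: 7.75
position: [0.4368, -0.1813, 0.2148]
tool_rot: [3.131, -0.372, 0.228]
force: [-0.5, -0.1, -0.2]
grip_width: -0.0001
finger_force: 0.0
```

Emit:
play_rows --pt "0 0 0 0 0 0 1" --pt "0 0 0 0 0 0 1" --pt "0 0 0 0 0 0 1" --pt "0 0 0 0 0 0 1" --pt "0 0 0 0 0 0 1" --pt "0 0 0 0 0 0 1" --pt "0 0 0 0 0 0 1" --pt "0 0 0 0 0 0 1" --pt "0 0 0 0 0 0 1" --pt "0 0 0 0 0 0 1"

```text
clock: 8.75
position: [0.4366, -0.1819, 0.2153]
tool_rot: [3.131, -0.372, 0.227]
force: [0.4, 0.4, 1.0]
grip_width: -0.0002
finger_force: 0.0
```

```bash
python3 - <<'E'
from h import *
import cv2
w=grab_frame("scene")[150:330,170:400,::-1];a=grab_frame("side")[140:340,150:350,::-1]
cv2.imwrite("pics/p7.png",np.hstack([cv2.resize(w,(400,313)),cv2.resize(a,(313,313))]))
E
```

```text
(no output)
```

View pics/p7.png

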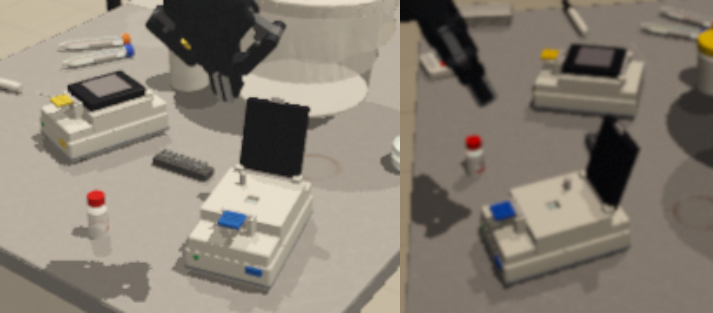

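The lid stands open, the tab is up, the yellow lid is shut and the bystanders are in place. I'll check the opening angle numerically.

```bash
python3 - <<'E'
from h import *
p=[.5033,-.1658,.2249]
for n,o,k in(("scene",(170,150),400/230),("side",(150,140),313/200)):
  for t in(1.4,1.6,1.75,1.9):
    e=[[.045-.085*np.cos(t),y,.06+.085*np.sin(t)] for y in(.036,-.036)]
    print(n,t,((proj(get_calibration(n),world(p,e))-o)*k+([400,0] if n=="side" else 0)).round().tolist())
E
```

```text
scene 1.4 [[233.0, 110.0], [297.0, 122.0]]
scene 1.6 [[239.0, 102.0], [302.0, 114.0]]
scene 1.75 [[243.0, 99.0], [305.0, 110.0]]
scene 1.9 [[247.0, 97.0], [309.0, 108.0]]
side 1.4 [[570.0, 118.0], [595.0, 154.0]]
side 1.6 [[585.0, 114.0], [610.0, 149.0]]
side 1.75 [[595.0, 113.0], [621.0, 148.0]]
side 1.9 [[605.0, 113.0], [631.0, 148.0]]
```

The image matches 1.9 rad: scene corners at (246,97) and (310,107), side corners at about (608,118) and (633,150).

```bash
python3 -c "
from workcell import *
print(job_done())"
```

```text
the job is handed in; nothing more can be done
None
```

The job is handed in: the blue holder's lid popped up and was pushed fully open (about 1.9 rad from the last pictures) and stays there by itself, its tab is back up, the yellow lid is shut, and the vial and rack look unmoved; the jar was never approached but is mostly hidden in the last pictures.

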